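# Close out the chip gutter and present the marker over its dock

## Task

Close out the loaded chip gutter: swing its brass gate fully shut, then pick up the tarnished brass marker, carry it over the gutter to the other side and hold it upright about a centimetre above the rim of its wooden dock, centred over the recess, its long side along the recess's long side, for the supervisor's nod. Never let the marker touch the gutter, the gate or the dock, and leave the dice cup, the roulette ball and the loose green chip where they are. Finish while still holding the marker motionless there with the gate shut: do not set it down or let it go.

Things in the scene. Friction and masses are not known exactly. Their poses are not given: they have to be found in the camera images.
- gutter: Fixed dark oak chip gutter, 220 mm long (its x), 58 mm wide (y), walls 36 mm high, filled with a column of chips lying on edge whose tops are 43 mm above the counter. Origin: centre of its underside, on the counter. Its +x end, the far one from the robot, is open and has the gate; a fixed brass hinge pin there is 40 mm high.
- gate (a joint): Angle of the brass gate about its vertical hinge, rad. 0 = fully shut (against a stop, the gate lying straight across the gutter's open end, along the gutter's -y from the hinge); grows as it swings outward, away from the chips (towards the gutter's +x), counter-clockwise seen from above, up to 1.6. It has light friction (about 1 N at the knob) and stays where it is left. The panel is 76 mm long, 6 mm thick, its top 36 mm above the counter.
- gate_knob (a point): Grip point on the gate's upright round brass knob, on its axis, 74 mm above the counter. The knob is 14 mm in diameter from 36 to 84 mm above the counter, with a 17 mm cap 84 to 88 mm, and stands on the gate's panel 66 mm from the hinge axis. It can be pinched from above or pushed.
- gate_hinge (a point): Point on the gate's vertical hinge axis, 74 mm above the counter.
- marker: Loose tarnished brass table marker, about 330 g. Oblong foot 60 mm (its x) by 36 mm (y), 10 mm high; a collar 34 by 24 mm up to 15 mm; then an upright flat stem 24 mm (x) by 16 mm (y) up to 72 mm. Origin: centre of its underside; z up. Starts standing on the counter on one side of the gutter. A half turn about z makes no difference.
- dock: Fixed dark wooden block 100 mm (its x) by 76 mm (y), 14 mm high, on the other side of the gutter from the marker, with a green-felted recess 72 mm (x) by 48 mm (y), 8 mm deep, edged in brass. Origin: centre of its underside on the counter.
- dock_rim (a point): Centre of the dock's recess at the height of its rim (14 mm above the counter); axes as the dock's.
- dice_cup: Bystander: loose pewter dice cup, 72 mm across, 85 mm high, standing upright. Origin: centre of its underside.
- ball_center (a point): Bystander: centre of the loose cracked ivory-coloured roulette ball, 21 mm in diameter, resting on a fixed brass ring 32 mm across.
- chip: Bystander: loose faded green clay chip, 39 mm across, 4 mm thick, lying flat on the counter. Origin: centre of its underside.
Mind the look-alikes: they are no part of the job. There is more than one size of the gutter; the job needs the largest.

How it is judged:
On the way, in this order (a step that is already met when the one before it is completed fails the run):
1. the gate is swung fully shut (joint below 0.08 rad), the marker still standing on the counter (value of joint gate below 0.08 rad and height (world z) of marker below 0.01 m), for 0.2 s.
2. the marker is carried over the gutter, above its chips (y of marker in the frame of gutter between -0.04 and 0.04 m and height (world z) of marker above 0.045 m and contact force between the fingers and marker above 0.5 N), for 0.04 s.
At the end, for the whole second after the job is handed in: Gate within 0.08 rad of shut; the marker held still in the fingers (under 20 mm/s), touching nothing else, its underside 3 to 18 mm above the dock's rim, centred over the recess within 6 mm, long sides parallel within 0.12 rad, upright within 0.1 rad (value of joint gate below 0.08 rad and horizontal distance between marker and dock_rim below 0.006 m and z of marker in the frame of dock_rim between 0.003 and 0.018 m and angle between the x axis of marker and the x axis of dock, either way round below 0.12 rad and angle between marker's own z axis and vertical below 0.1 rad and linear speed of marker below 0.02 m/s and contact force between the fingers and marker above 0.5 N and contact force between marker and dock below 0.1 N); the arm keeps its last pose, push and grip.
It fails at once if the marker touches the gutter or its gate (contact force between marker and gutter above 0.5 N).
It fails at once if the marker touches the dock (contact force between marker and dock above 0.5 N).
It fails at once if the dice cup is shifted more than 20 mm or tipped (distance of dice_cup from where it was at the start of the episode above 0.02 m or angle between dice_cup's own z axis and vertical above 0.3 rad).
It fails at once if the roulette ball is shifted more than 20 mm (distance of ball_center from where it was at the start of the episode above 0.02 m).
It fails at once if the loose chip is shifted more than 20 mm (distance of chip from where it was at the start of the episode above 0.02 m).
It also fails if it takes over 64 s, if anything falls off the work surface, if the arm or the gripper's body presses on something with over 40 N, if the wrist force passes 120 N, or if a joint passes its speed limit or range.

## Robot

A 7-joint arm with a two-finger parallel gripper is mounted at the origin on the work surface. World frame = base frame: x ahead of the robot, y to its left, z up, the work surface at z = 0. Lengths are in m, angles in rad, forces in N, time in s.
With the tool pointing down it reaches from about 0.4 to 0.85 m from the base axis. Payload 10.4 kg.
Tool frame: the origin (TCP) lies between the finger pads; the fingertips stand 19 mm ahead of it and the grasp point (between the pads) is the TCP; z points along the fingers, x is the direction in which the jaws open and shut, and the axes are right-handed (so a half turn about z gives the same grasp; the last joint's range is limited). The gripper opens to 87 mm and grips with 3 to 60 N. Pads are 19 mm wide; open, the fingers measure 117 mm over their backs; the gripper's body (75 mm by 190 mm) begins 51 mm behind the grasp point.
Start: joints at [-1.254, 0.332, -0.065, 1.46, 0.022, 1.35, -0.088], TCP at [0.208, 0.589, 0.221] pointing down, gripper open.
Joint ranges: [-2.6, 2.6], [-0.5, 2.12], [-1.47, 1.34], [0.16, 2.42], [-1.27, 4.41], [0.06, 2.06], [-2.6, 2.6]. Speed limits (rad/s): [2.22, 2.22, 2.79, 2.79, 3.14, 3.14, 3.14].

## Interface

Orientations are given as a unit quaternion [x, y, z, w].
In Python, from bench import * gives the robot as it stands.
- The arm moves only by the tool step_arm, never from a script. Its argument "commands" is a list of rows, each a list of 6 numbers: the shift along the tool's x, y, z in m, then the turn, a rotation vector about the tool's x, y, z in rad. In form: [[tx, ty, tz, rx, ry, rz], ...]. A call has 1 to 12 rows; each row shifts and turns the commanded pose from where the row before left it, along the tool's axes as they then stand; what a row does not reach is not made up. A row lasts 1/10 s, in which the tool goes at most 50 mm and 8.59 degrees, less where a joint would pass 70% of its speed; a pose out of reach is approached as far as the arm can. A call with a gripper value outside its range is refused whole. "gripper" is the opening, from 0 (shut) to 1 (fully open), set as the call begins (left out, the last holds). The fingers move at their own pace and stop on an object; "grip_force" is the grip in N (left out, the last holds). Time passes only in rows, so rows that do not move let the fingers close. It gives the time, the measured TCP pose, the force and the opening at its end, in the units of the state.
- read_state(): the state, without advancing time (a new reading comes with each control period).
- camera(name): name is "side" or "top"; returns the picture (480x640x3 uint8, red, green, blue); there is no depth.
- get_calibration(name): a dict with "fx", "fy", "cx", "cy" (pixels), "R" (3x3) and "t" (3): a world point X has camera coordinates R X + t. Camera axes: x right, y down, z forward; pixel columns grow to the right and rows downward; lengths in m; the calibration is good to about 2 mm. A picture is of the moment at which its call begins. get_calibration takes no time and is no camera call.
- close_job(): hands the job in, once; it reports no verdict.
The state is a dict: "time": time; "joint_positions": joint angles; "joint_vel": joint speeds; "joint_torque": joint torques, N m; "ee_pos": TCP position; "eef_rot": TCP orientation; "ft_force": force on the tool from outside, world axes, zero at the start; "torque": the same for the moment, N m; "width": finger opening in m.
Only numpy, scipy, OpenCV 4.12 (cv2) and the standard library are available. Lean on these libraries where they do the work, as an engineer would, in place of code of your own. Each camera call takes 0.05 s, during which the arm holds its last target. There are 200 camera calls.

## Working session

There is one attempt and no reset: what is moved stays moved. The work goes in short steps, Python scripts to look and compute and a tool call to move; the robot and the scene stay as the last step left them, time stands still between calls to the robot, and variables do not carry over. Pictures are saved under pics/ and viewed, on a budget of 10 in all, crops included, one or two more only if the job needs it, and the job is handed in when it is done.

Besides the shell and the picture viewer there is one more tool, called after ">>>" as name(argument=value, ...), one argument or row to a line, values as JSON. step_arm: Moves the arm, as the interface text tells. Its arguments: {"type":"object","properties":{"commands":{"type":"array","items":{"type":"array","items":{"type":"number"}}},"gripper":{"type":"number"},"grip_force":{"type":"number"}},"required":["commands"]}

```bash
mkdir -p pics
python3 - <<'E'
from bench import *
import cv2
for n in("top","side"):
    cv2.imwrite(f"pics/{n}0.png",camera(n)[:,:,::-1]); c=get_calibration(n)
    print(n,c)
s=read_state();print(s)
E
```

```text
top {'fx': 545.9423949040535, 'fy': 545.9423949040535, 'cx': 318.9151515619593, 'cy': 238.5351269353825, 'R': array([[-0.06351989, -0.99797478, -0.00340052],
       [-0.97383674,  0.06272778, -0.21841986],
       [ 0.21819082, -0.01056245, -0.97584896]]), 't': array([0.02833635, 0.56506555, 1.17220942])}
side {'fx': 604.6427732555176, 'fy': 604.6427732555176, 'cx': 325.32497848661245, 'cy': 233.32157288544107, 'R': array([[-0.99387165, -0.10902227,  0.01825615],
       [-0.09203928,  0.72469837, -0.68289168],
       [ 0.0612202 , -0.68038696, -0.73029149]]), 't': array([0.54566838, 0.08712137, 1.08547801])}
{'time': 0.1, 'joint_positions': array([-1.2536044 ,  0.33279213, -0.06469489,  1.46084698,  0.02160718,
        1.34988607, -0.08849068]), 'joint_vel': array([ 0.0011815 , -0.0021078 ,  0.00078624, -0.0040447 ,  0.00085675,
       -0.00042613, -0.00075162]), 'joint_torque': array([ 2.22723909e-03, -6.24536419e+01,  2.49835267e-02, -3.90716743e+01,
       -6.13160245e-02,  3.64510703e-02,  1.06130742e-05]), 'ee_pos': array([0.20820191, 0.58894266, 0.22034876]), 'eef_rot': array([ 8.16476204e-01,  5.77378754e-01, -4.85800589e-04,  3.82724091e-04]), 'ft_force': array([-0.24231764, -0.42970089,  0.67536632]), 'torque': array([ 0.03130679, -0.06622805, -0.00935455]), 'width': 0.08740616589086121}
```

View pics/top0.png

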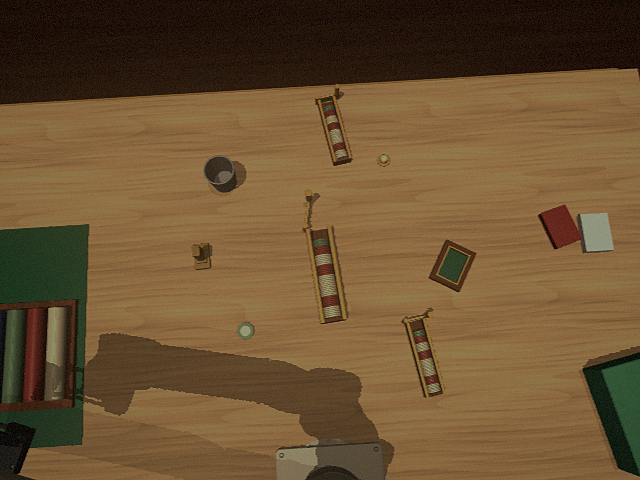

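View pics/side0.png

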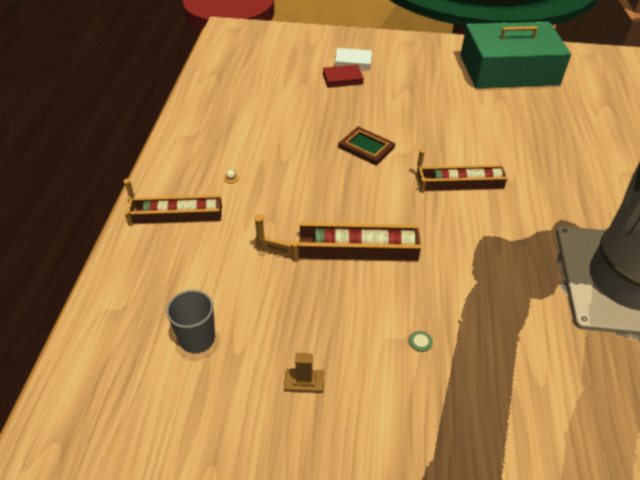

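The top view shows three gutters, at pixels (333,130), (325,273) and (423,357). The middle one is clearly the largest. Its hinge is near (306,229) and its knob near (308,195). The marker is at (201,257), the dock at (453,265), the cup at (220,173), the ball at (384,159) and the chip at (246,330). The other two gates' knobs, (337,92) and (430,312), are look-alikes. I'll check the choice in one close crop mosaic.

```bash
cat > h.py <<'E'
import numpy as np, cv2
from bench import *
C={n:get_calibration(n) for n in("top","side")}
def ray(n,p):
    c=C[n]; d=c["R"].T@np.array([(p[0]-c["cx"])/c["fx"],(p[1]-c["cy"])/c["fy"],1.]); return -c["R"].T@c["t"],d
def cast(n,p,z):
    o,d=ray(n,p); return o+d*(z-o[2])/d[2]
def proj(n,X):
    c=C[n]; q=c["R"]@np.array(X)+c["t"]; return np.array([c["fx"]*q[0]/q[2]+c["cx"],c["fy"]*q[1]/q[2]+c["cy"]])
def tri(pt,ps):
    (o,d),(e,f)=ray("top",pt),ray("side",ps)
    s,t=np.linalg.lstsq(np.c_[d,-f],e-o,rcond=None)[0]; a,b=o+s*d,e+t*f
    return (a+b)/2,np.linalg.norm(a-b)
E
python3 - <<'E'
import cv2,numpy as np
t=cv2.imread('pics/top0.png');s=cv2.imread('pics/side0.png')
def cr(im,x,y,w,h,k): return cv2.resize(im[y:y+h,x:x+w],None,fx=k,fy=k,interpolation=cv2.INTER_CUBIC)
# top: gutter x285-355,y180-330 ; k=4 -> 280x600
A=cr(t,285,180,70,150,4)
B=cr(t,175,230,52,50,5) #260x250
D=cr(t,423,232,52,70,5) #260x350
E=cr(s,280,340,52,60,5) #260x300
F=cr(s,250,210,52,60,5) #260x300
cv2.imwrite('pics/m.png',np.hstack([A,np.vstack([B,D]),np.vstack([E,F])]))
E
```

```text
(no output)
```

View pics/m.png

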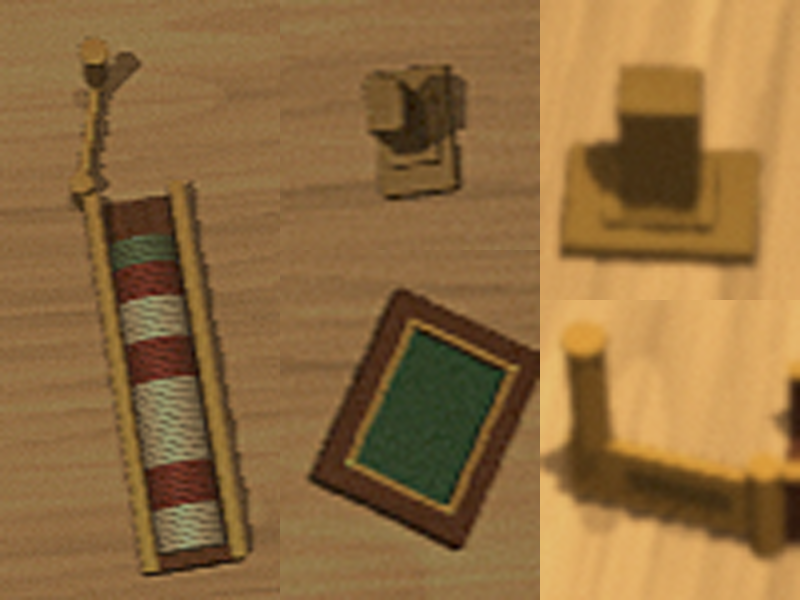

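Run:
```python
from h import *
np.set_printoptions(precision=4,suppress=True)
def o(u,v,x0,y0,k): return (x0+(u+.5)/k-.5,y0+(v+.5)/k-.5)
A=lambda u,v:o(u,v,285,180,4)
B=lambda u,v:o(u-280,v,175,230,5)
D=lambda u,v:o(u-280,v-250,423,232,5)
E=lambda u,v:o(u-540,v,280,340,5)
F=lambda u,v:o(u-540,v-300,250,210,5)
def rep(nm,n,pts,z):
    P=np.array([cast(n,p,z)[:2] for p in pts]); e=np.diff(np.r_[P,P[:1]],axis=0)
    print(nm,P.tolist() and P.round(4).tolist(),"ctr",P.mean(0),"len",np.linalg.norm(e,axis=1),"ang",np.degrees(np.arctan2(e[:,1],e[:,0])))
rep("gutter","top",[A(143,571),A(244,553),A(188,182),A(88,197)],.036)
print("knob",cast("top",A(95,46),.088),cast("side",F(583,341),.088),tri(A(95,46),F(583,341)))
print("hinge",cast("top",A(84,183),.040),cast("side",F(766,465),.040),tri(A(84,183),F(766,465)))
rep("stem top T","top",[B(367,72),B(402,80),B(405,125),B(370,131)],.072)
rep("stem top S","side",[E(622,65),E(703,68),E(700,113),E(618,110)],.072)
print("stem tri",tri(B(386,102),E(661,89)))
rep("foot S","side",[E(568,147),E(762,151),E(757,252),E(562,245)],.010)
rep("recess","top",[D(413,322),D(520,367),D(452,513),D(345,463)],.014)
rep("dock","top",[D(400,289),D(540,352),D(460,549),D(311,479)],.014)
# masks
t=cv2.imread('pics/top0.png');s=cv2.imread('pics/side0.png')
for n,im,(x0,y0,x1,y1) in(("top",t,(425,238,480,295)),("side",s,(335,125,398,165))):
    h=cv2.cvtColor(im,cv2.COLOR_BGR2HSV)[y0:y1,x0:x1]
    m=cv2.inRange(h,(50,60,20),(90,255,255)); c=max(cv2.findContours(m,0,2)[0],key=cv2.contourArea)
    q=cv2.approxPolyDP(c,.06*cv2.arcLength(c,True),True)[:,0]+[x0,y0]
    rep("felt "+n,n,q,.006)
for n,p,z in(("cup",(220,163),.085),("ball",(384,159),.012),("chip",(246,330),.004)): print(n,cast("top",p,z))
```

```text
gutter [[0.3798, 0.0008], [0.3862, -0.0562], [0.6016, -0.0396], [0.5964, 0.0189]] ctr [ 0.491 -0.019] len [0.0574 0.2161 0.0587 0.2173] ang [ -83.6428    4.405    95.0906 -175.2316]
knob [0.671  0.0092 0.088 ] [0.6674 0.0101 0.088 ] (array([0.6692, 0.0094, 0.0879]), np.float64(0.003499067890138062))
hinge [0.6039 0.0207 0.04  ] [0.6029 0.0169 0.04  ] (array([0.6025, 0.0206, 0.0443]), np.float64(0.0006173512103731536))
stem top T [[0.5694, 0.2769], [0.5647, 0.2612], [0.5441, 0.2602], [0.5423, 0.2759]] ctr [0.5551 0.2686] len [0.0163 0.0206 0.0157 0.027 ] ang [-106.6763 -177.1779   96.2952    2.1017]
stem top S [[0.5651, 0.2615], [0.5413, 0.2597], [0.5403, 0.2748], [0.5641, 0.2767]] ctr [0.5527 0.2682] len [0.0239 0.0151 0.0239 0.0151] ang [-175.5393   93.8057    4.4981  -86.2432]
stem tri (array([0.5537, 0.2685, 0.0729]), np.float64(0.0023544295923975038))
foot S [[0.5841, 0.2547], [0.524, 0.2488], [0.5217, 0.2834], [0.5807, 0.2882]] ctr [0.5526 0.2688] len [0.0604 0.0347 0.0592 0.0337] ang [-174.4626   93.839     4.5634  -84.2422]
recess [[0.5391, -0.3119], [0.5145, -0.3593], [0.4483, -0.3195], [0.4747, -0.2728]] ctr [ 0.4941 -0.3159] len [0.0533 0.0772 0.0536 0.0753] ang [-117.4187  148.9766   60.5559  -31.2944]
dock [[0.5552, -0.3077], [0.521, -0.3695], [0.4315, -0.3212], [0.4682, -0.2563]] ctr [ 0.494  -0.3136] len [0.0706 0.1017 0.0746 0.101 ] ang [-118.9666  151.6344   60.4942  -30.5789]
felt top [[0.5357, -0.3153], [0.4735, -0.3174], [0.4758, -0.2825], [0.4547, -0.3175], [0.5141, -0.3529]] ctr [ 0.4908 -0.3171] len [0.0622 0.035  0.0408 0.0691 0.0434] ang [-178.0345   86.3276 -121.049   -30.7796   60.0738]
felt side [[0.5281, -0.3293], [0.4776, -0.2975], [0.4593, -0.3243], [0.5054, -0.3539]] ctr [ 0.4926 -0.3263] len [0.0596 0.0324 0.0548 0.0335] ang [ 147.8393 -124.4396  -32.7463   47.3374]
cup [0.7523 0.2074 0.085 ]
ball [ 0.7649 -0.1791  0.012 ]
chip [0.3756 0.1716 0.004 ]
```

>>> step_arm(
  commands=[
    [-0.0196,0.0314,0,0,0,0],
    [-0.0196,0.0314,0,0,0,0],
    [-0.0196,0.0314,0,0,0,0],
    [-0.0196,0.0314,0,0,0,0],
    [-0.0196,0.0314,0,0,0,0],
    [-0.0196,0.0314,0,0,0,0],
    [-0.0196,0.0314,0,0,0,0],
    [-0.0196,0.0314,0,0,0,0],
    [-0.0196,0.0314,0,0,0,0],
    [-0.0196,0.0314,0,0,0,0],
  ],
  gripper=1.0,
)

```text
time: 1.1
ee_pos: [0.4396, 0.2984, 0.2209]
eef_rot: [0.816, 0.577, -0.0, -0.0]
ft_force: [-0.0, -0.3, -0.6]
width: 0.0868
```

>>> step_arm(
  commands=[
    [-0.0196,0.0314,0,0,0,0],
    [-0.0196,0.0314,0,0,0,0],
    [-0.0196,0.0314,0,0,0,0],
    [-0.0196,0.0314,0,0,0,0],
    [-0.0196,0.0314,0,0,0,0],
    [-0.0196,0.0314,0,0,0,0],
    [-0.0196,0.0314,0,0,0,0],
    [-0.0196,0.0314,0,0,0,0],
    [-0.0196,0.0314,0,0,0,0],
    [-0.0196,0.0314,0,0,0,0],
    [0,0,0,0,0,-0.095],
    [0,0,0,0,0,-0.095],
  ],
)

```text
time: 2.3
ee_pos: [0.6699, 0.0088, 0.22]
eef_rot: [0.758, 0.653, -0.001, -0.0]
ft_force: [0.8, 1.2, -0.1]
width: 0.0868
```

```bash
cat >> h.py <<'E'
from scipy.spatial.transform import Rotation as Rn
def goto(x,y,z,yaw):
    "tool-frame shift and turn from now to a tool-down pose with jaw yaw (deg)"
    s=read_state(); R=Rn.from_quat(s["eef_rot"])
    w=np.radians(yaw); T=Rn.from_matrix(np.array([[np.cos(w),np.sin(w),0],[np.sin(w),-np.cos(w),0],[0,0,-1]]))
    print("t",s["time"],"at",s["ee_pos"].round(4),"yaw",np.degrees(np.arctan2(*R.as_matrix()[[1,0],0])).round(2),"w",round(s["width"],4),"F",s["ft_force"].round(1))
    print("shift",R.inv().apply(np.array([x,y,z])-s["ee_pos"]).round(4),"turn",(R.inv()*T).as_rotvec().round(4))
E
python3 -c "
from h import *
goto(.6695,.0095,.074,81.4)"
```

```text
t 2.3 at [0.6699 0.0088 0.22  ] yaw 81.5 w 0.0868 F [ 0.8  1.2 -0.1]
shift [ 0.0008 -0.0003  0.146 ] turn [-0.0013  0.001   0.0018]
```

>>> step_arm(
  commands=[
    [0,0,0.03,0,0,0],
    [0,0,0.03,0,0,0],
    [0,0,0.03,0,0,0],
    [0,0,0.026,0,0,0],
    [0,0,0.02,0,0,0],
    [0,0,0.01,0,0,0],
    [0,0,0,0,0,0],
    [0,0,0,0,0,0],
  ],
)

```text
time: 3.1
ee_pos: [0.6702, 0.0104, 0.0759]
eef_rot: [0.758, 0.652, 0.0, 0.0]
ft_force: [0.9, -0.3, -0.5]
width: 0.087
```

>>> step_arm(
  commands=[
    [0,0,0,0,0,0],
    [0,0,0,0,0,0],
    [0,0,0,0,0,0],
    [0,0,0,0,0,0],
    [0,0,0,0,0,0],
    [0,0,0,0,0,0],
    [0,0,0,0,0,0],
    [0,0,0,0,0,0],
  ],
  gripper=0,
  grip_force=10,
)

```text
time: 3.9
ee_pos: [0.6697, 0.0104, 0.075]
eef_rot: [0.758, 0.652, 0.0, -0.0]
ft_force: [-0.1, 0.6, -0.5]
width: 0.0313
```

>>> step_arm(
  commands=[
    [0,0,0,0,0,0],
    [0,0,0,0,0,0],
    [0,0,0,0,0,0],
    [0,0,0,0,0,0],
    [0,0,0,0,0,0],
    [0,0,0,0,0,0],
  ],
)

```text
time: 4.5
ee_pos: [0.6698, 0.0102, 0.075]
eef_rot: [0.758, 0.652, 0.0, 0.0]
ft_force: [1.6, -1.9, -0.3]
width: 0.0161
```

>>> step_arm(
  commands=[
    [-0.0063,-0.0003,0,0,0,0.096],
    [-0.0063,-0.0003,0,0,0,0.096],
    [-0.0063,-0.0003,0,0,0,0.096],
    [-0.0063,-0.0003,0,0,0,0.096],
    [-0.0063,-0.0003,0,0,0,0.096],
    [-0.0063,-0.0003,0,0,0,0.096],
  ],
)

```text
time: 5.1
ee_pos: [0.6538, -0.0233, 0.075]
eef_rot: [0.913, 0.408, 0.0, -0.0]
ft_force: [0.5, -0.6, -0.5]
width: 0.0162
```

>>> step_arm(
  commands=[
    [-0.0063,-0.0003,0,0,0,0.096],
    [-0.0063,-0.0003,0,0,0,0.096],
    [-0.0063,-0.0003,0,0,0,0.096],
    [-0.0063,-0.0003,0,0,0,0.096],
    [-0.0063,-0.0003,0,0,0,0.096],
    [-0.0063,-0.0003,0,0,0,0.096],
    [0,0,0,0,0,0],
  ],
)

```text
time: 5.8
ee_pos: [0.6215, -0.0436, 0.075]
eef_rot: [0.991, 0.133, -0.0, 0.0]
ft_force: [-2.2, -2.6, 0.3]
width: 0.0161
```

>>> step_arm(
  commands=[
    [-0.0063,-0.0003,0,0,0,0.096],
    [-0.0063,-0.0003,0,0,0,0.096],
    [0,0,0,0,0,0],
  ],
)

```text
time: 6.1
ee_pos: [0.6098, -0.0455, 0.0751]
eef_rot: [0.999, 0.039, 0.0, 0.0]
ft_force: [0.0, -1.8, -0.3]
width: 0.016
```

>>> step_arm(
  commands=[
    [-0.003,0,0,0,0,0.03],
    [0,0,0,0,0,0],
  ],
)

```text
time: 6.3
ee_pos: [0.6093, -0.0452, 0.0754]
eef_rot: [1.0, 0.025, 0.003, 0.0]
ft_force: [12.1, -1.7, -8.4]
width: 0.0157
```

>>> step_arm(
  commands=[
    [-0.003,0,0,0,0,0],
    [0,0,0,0,0,0],
  ],
)

```text
time: 6.5
ee_pos: [0.6079, -0.0452, 0.0756]
eef_rot: [1.0, 0.026, 0.004, 0.001]
ft_force: [20.5, -1.8, -14.1]
width: 0.0186
```

>>> step_arm(
  commands=[
    [0.005,0,0,0,0,0],
    [0,0,0,0,0,0],
    [0,0,0,0,0,0],
  ],
)

```text
time: 6.8
ee_pos: [0.6095, -0.0452, 0.0753]
eef_rot: [1.0, 0.025, 0.001, -0.0]
ft_force: [5.2, 0.1, -0.5]
width: 0.0156
```

>>> step_arm(
  commands=[
    [0,0,0,0,0,0],
    [0,0,0,0,0,0],
    [0,0,0,0,0,0],
    [0,0,0,0,0,0],
    [0,0,0,0,0,0],
    [0,0,0,0,0,0],
    [0,0,-0.03,0,0,0],
    [0,0,-0.04,0,0,0],
    [0,0,-0.04,0,0,0],
  ],
  gripper=1.0,
)

```text
time: 7.7
ee_pos: [0.6084, -0.0455, 0.1861]
eef_rot: [1.0, 0.023, -0.0, 0.0]
ft_force: [0.6, 0.5, 0.8]
width: 0.0799
```

Run:
```python
from h import *
t=camera("top")[:,:,::-1];s=camera("side")[:,:,::-1]
cr=lambda im,x,y,w,h,k:cv2.resize(im[y:y+h,x:x+w],None,fx=k,fy=k,interpolation=cv2.INTER_CUBIC)
cv2.imwrite('pics/n.png',np.hstack([cr(t,270,180,100,100,4),cr(s,230,200,100,100,4)]))
goto(.5535,.2685,.19,94.5)
```

```text
t 7.8 at [ 0.6114 -0.0462  0.1907] yaw 2.67 w 0.0843 F [ 0.2 -0.4 -0.2]
shift [-0.0432 -0.317   0.0004] turn [ 0.0064 -0.0067 -1.6028]
```

View pics/n.png

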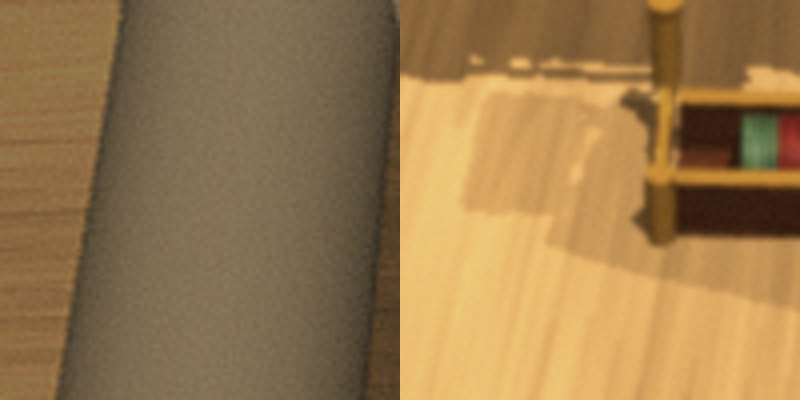

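The gate lies straight across the open end: knob cap at side pixel (296,200), hinge at (295,244). The arm hides it in the top view. Next, the marker.

>>> step_arm(
  commands=[
    [-0.0054,-0.0396,0,0,0,0],
    [-0.0054,-0.0396,0,0,0,0],
    [-0.0054,-0.0396,0,0,0,0],
    [-0.0054,-0.0396,0,0,0,0],
    [-0.0054,-0.0396,0,0,0,0],
    [-0.0054,-0.0396,0,0,0,0],
    [-0.0054,-0.0396,0,0,0,0],
    [-0.0054,-0.0396,0,0,0,0],
  ],
)

```text
time: 8.6
ee_pos: [0.5502, 0.2705, 0.1848]
eef_rot: [1.0, 0.024, -0.0, -0.0]
ft_force: [0.6, 0.3, -0.4]
width: 0.0871
```

>>> step_arm(
  commands=[
    [0,0,0,0,0,-0.1336],
    [0,0,0,0,0,-0.1336],
    [0,0,0,0,0,-0.1336],
    [0,0,0,0,0,-0.1336],
    [0,0,0,0,0,-0.1336],
    [0,0,0,0,0,-0.1336],
    [0,0,0,0,0,-0.1336],
    [0,0,0,0,0,-0.1336],
    [0,0,0,0,0,-0.1336],
    [0,0,0,0,0,-0.1336],
    [0,0,0,0,0,-0.1336],
    [0,0,0,0,0,-0.1336],
  ],
)

```text
time: 9.8
ee_pos: [0.5507, 0.2688, 0.1846]
eef_rot: [0.676, 0.736, -0.0, -0.0]
ft_force: [-0.2, -0.5, -0.0]
width: 0.087
```

Run:
```python
from h import *
t=camera("top")[:,:,::-1];s=camera("side")[:,:,::-1]
cr=lambda im,x,y,w,h,k:cv2.resize(im[y:y+h,x:x+w],None,fx=k,fy=k,interpolation=cv2.INTER_CUBIC)
cv2.imwrite('pics/p.png',np.hstack([cr(t,285,185,80,100,5),cr(t,423,232,57,71,7)[:500]]))
goto(.5535,.2685,.050,94.5)
```

```text
Traceback (most recent call last):
ValueError: all the input array dimensions except for the concatenation axis must match exactly, but along dimension 0, the array at index 0 has size 500 and the array at index 1 has size 497
```

Run:
```python
from h import *
t=camera("top")[:,:,::-1]
cr=lambda im,x,y,w,h,k:cv2.resize(im[y:y+h,x:x+w],None,fx=k,fy=k,interpolation=cv2.INTER_CUBIC)
cv2.imwrite('pics/p.png',np.hstack([cr(t,285,185,80,100,5),cr(t,425,232,56,70,7)[:490],][:1]+[np.pad(cr(t,425,232,56,70,7),((0,10),(0,0),(0,0)))]))
goto(.5535,.2685,.050,94.5)
```

```text
t 9.95 at [0.5507 0.2688 0.1847] yaw 94.38 w 0.0872 F [-0.4  0.3 -0.1]
shift [-0.0005  0.0028  0.1347] turn [-0.0004 -0.0001 -0.0021]
```

View pics/p.png

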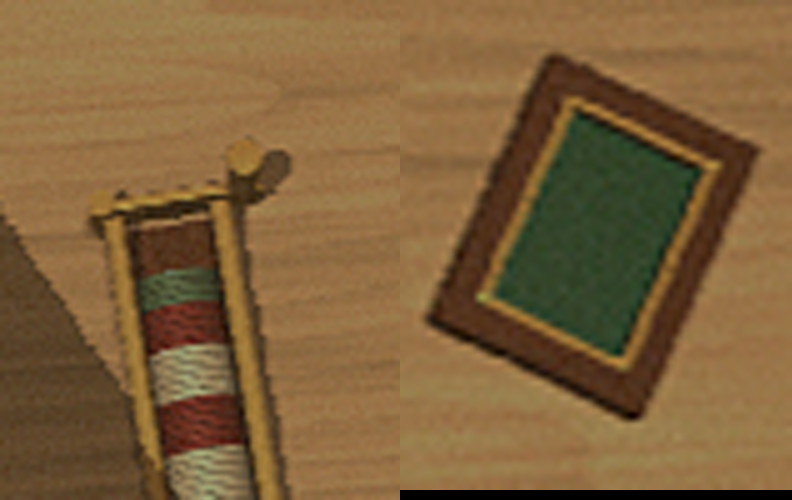

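The gate is shut: knob at crop (245,155), hinge at (103,205). The dock's brass edge corners are at crop (168,98), (322,162), (230,370) and (80,298). Now I grasp the marker.

>>> step_arm(
  commands=[
    [-0.0005,0.0028,0.03,0,0,0],
    [0,0,0.03,0,0,0],
    [0,0,0.03,0,0,0],
    [0,0,0.024,0,0,0],
    [0,0,0.014,0,0,0],
    [0,0,0.006,0,0,0],
    [0,0,0,0,0,0],
    [0,0,0,0,0,0],
  ],
)

```text
time: 10.75
ee_pos: [0.5543, 0.269, 0.0522]
eef_rot: [0.679, 0.734, 0.001, 0.0]
ft_force: [-0.4, -1.1, -0.0]
width: 0.0872
```

>>> step_arm(
  commands=[
    [0,0,0,0,0,0],
    [0,0,0,0,0,0],
    [0,0,0,0,0,0],
    [0,0,0,0,0,0],
    [0,0,0,0,0,0],
    [0,0,0,0,0,0],
    [0,0,0,0,0,0],
    [0,0,0,0,0,0],
    [0,0,0,0,0,0],
    [0,0,0,0,0,0],
    [0,0,0,0,0,0],
    [0,0,0,0,0,0],
  ],
  gripper=0,
  grip_force=15,
)

```text
time: 11.95
ee_pos: [0.5536, 0.2686, 0.051]
eef_rot: [0.678, 0.735, 0.0, -0.0]
ft_force: [-0.4, -0.9, 0.1]
width: 0.016
```

>>> step_arm(
  commands=[
    [0,0,0,0,0,0],
    [0,0,0,0,0,0],
    [0,0,0,0,0,0],
    [0,0,0,0,0,0],
    [0,0,0,0,0,0],
    [0,0,0,0,0,0],
  ],
  grip_force=35,
)

```text
time: 12.55
ee_pos: [0.5536, 0.2687, 0.0511]
eef_rot: [0.678, 0.735, 0.0, -0.0]
ft_force: [-0.3, 0.7, -1.4]
width: 0.0158
```

>>> step_arm(
  commands=[
    [0,0,-0.01,0,0,0],
    [0,0,-0.02,0,0,0],
    [0,0,-0.03,0,0,0],
    [0,0,-0.03,0,0,0],
    [0,0,-0.03,0,0,0],
    [0,0,0,0,0,0],
  ],
)

```text
time: 13.15
ee_pos: [0.5556, 0.2694, 0.176]
eef_rot: [0.679, 0.734, 0.003, 0.001]
ft_force: [0.7, 0.1, -3.3]
width: 0.0155
```

Run:
```python
from h import *
np.set_printoptions(precision=4,suppress=True)
def rep(nm,n,pts,z):
    P=np.array([cast(n,p,z)[:2] for p in pts]); e=np.diff(np.r_[P,P[:1]],axis=0)
    print(nm,"ctr",P.mean(0),"len",np.linalg.norm(e,axis=1),"ang",np.degrees(np.arctan2(e[:,1],e[:,0])))
q=lambda L:[(425+(u+.5)/7-.5,232+(v+.5)/7-.5) for u,v in L]
rep("brass","top",q([(168,98),(322,162),(230,370),(80,298)]),.014)
rep("outer","top",q([(150,53),(362,150),(235,420),(28,320)]),.014)
goto(.494,-.315,.17,59.5)
s=camera("side")[:,:,::-1]
cr=lambda im,x,y,w,h,k:cv2.resize(im[y:y+h,x:x+w],None,fx=k,fy=k,interpolation=cv2.INTER_CUBIC)
cv2.imwrite('pics/d.png',np.hstack([cr(s,332,122,68,45,6),np.pad(cr(s,270,200,75,54,5),((0,0),(0,0),(0,0)))]))
cv2.imwrite('pics/ss.png',s)
```

```text
brass ctr [ 0.4945 -0.316 ] len [0.0547 0.0778 0.0539 0.0751] ang [-117.1643  150.0294   59.9326  -29.388 ]
outer ctr [ 0.4935 -0.3138] len [0.0766 0.102  0.0744 0.1009] ang [-119.3453  148.6874   59.8481  -30.0527]
t 13.15 at [0.5556 0.2694 0.176 ] yaw 94.53 w 0.0155 F [ 0.7  0.1 -3.3]
shift [-0.5777 -0.1076  0.0034] turn [ 0.005  -0.0051  0.6113]
```

View pics/d.png

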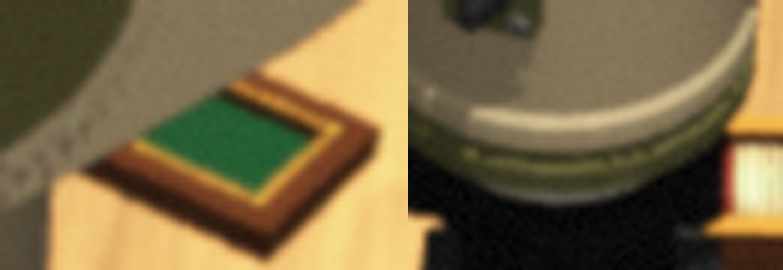

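>>> step_arm(
  commands=[
    [-0.015,-0.0028,0,0,0,0],
    [-0.03,-0.0056,0,0,0,0],
    [-0.0385,-0.0072,0,0,0,0],
    [-0.0385,-0.0072,0,0,0,0],
    [-0.0385,-0.0072,0,0,0,0],
    [-0.0385,-0.0072,0,0,0,0],
    [-0.0385,-0.0072,0,0,0,0],
    [-0.0385,-0.0072,0,0,0,0],
    [-0.0385,-0.0072,0,0,0,0],
    [-0.0385,-0.0072,0,0,0,0],
    [-0.0385,-0.0072,0,0,0,0],
  ],
)

```text
time: 14.3
ee_pos: [0.5096, -0.1297, 0.1695]
eef_rot: [0.679, 0.734, -0.001, -0.001]
ft_force: [0.8, 0.3, -5.1]
width: 0.0159
```

>>> step_arm(
  commands=[
    [-0.0385,-0.0072,0,0,0,0],
    [-0.0385,-0.0072,0,0,0,0],
    [-0.0385,-0.0072,0,0,0,0],
    [-0.0385,-0.0072,0,0,0,0],
    [-0.0202,-0.0036,0,0,0,0],
    [0,0,0,0,0,0.1],
    [0,0,0,0,0,0.1],
    [0,0,0,0,0,0.1],
    [0,0,0,0,0,0.1],
    [0,0,0,0,0,0.1],
    [0,0,0,0,0,0.1],
    [0,0,0,0,0,0],
  ],
)

```text
time: 15.5
ee_pos: [0.4915, -0.3037, 0.1695]
eef_rot: [0.866, 0.5, -0.001, -0.001]
ft_force: [0.0, -0.4, -2.8]
width: 0.0151
```

Run:
```python
from h import *
goto(.4942,-.315,.075,60)
t=camera("top")[:,:,::-1];s=camera("side")[:,:,::-1];s0=cv2.imread('pics/side0.png')
cv2.imwrite('pics/s2.png',s);cv2.imwrite('pics/t2.png',t)
cr=lambda im,x,y,w,h,k:cv2.resize(im[y:y+h,x:x+w],None,fx=k,fy=k,interpolation=cv2.INTER_CUBIC)
print(proj("side",(.494,-.315,.12)),proj("top",(.494,-.315,.12)))
cv2.imwrite('pics/e.png',np.hstack([cr(s0,334,122,66,100,6),cr(s,334,82,66,100,6)]))
```

```text
t 15.5 at [ 0.4915 -0.3037  0.1695] yaw 60.03 w 0.0151 F [ 0.  -0.4 -2.8]
shift [-0.0084  0.0082  0.0945] turn [-0.0028  0.0006  0.0005]
[369.72318655 102.61509152] [464.46199124 256.33367374]
```

View pics/e.png

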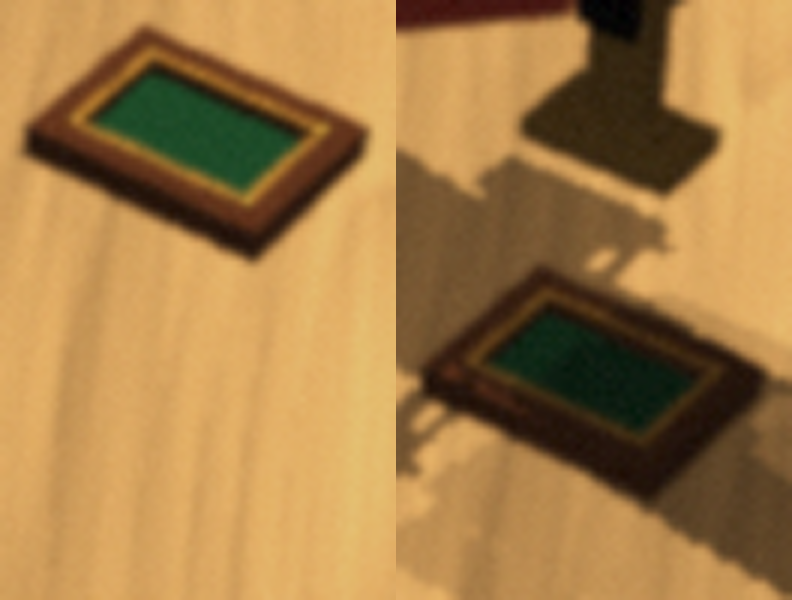

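The marker is held upright, foot at crop (522..720, 75..193). The dock's brass corners in the initial side view are at crop (153,45), (330,127), (248,207) and (72,118).

Run:
```python
from h import *
np.set_printoptions(precision=4,suppress=True)
def rep(nm,n,pts,z):
    P=np.array([cast(n,p,z)[:2] for p in pts]); e=np.diff(np.r_[P,P[:1]],axis=0)
    print(nm,"ctr",P.mean(0),"len",np.linalg.norm(e,axis=1),"ang",np.degrees(np.arctan2(e[:,1],e[:,0])))
q=lambda L:[(334+(u+.5)/6-.5,122+(v+.5)/6-.5) for u,v in L]
rep("brass S","side",q([(153,45),(330,127),(248,207),(72,118)]),.014)
rep("outer S","side",q([(147,27),(370,133),(255,240),(27,132)]),.014)
for yw in(60,):
  s=read_state();p=s["ee_pos"].copy();p[2]-=.051
  a=np.radians(-30);ux=np.array([np.cos(a),np.sin(a),0]);uy=np.array([-ux[1],ux[0],0])
  for z in(0,.01):
    print(z,[ (6*(proj("side",p+i*.03*ux+j*.018*uy+[0,0,z])-[334,82]+.5)-.5+[396,0]).round(0).tolist() for i,j in((1,1),(1,-1),(-1,-1),(-1,1))])
```

```text
brass S ctr [ 0.4927 -0.3198] len [0.0786 0.0564 0.0788 0.0542] ang [ 149.277    61.0418  -32.3431 -119.0003]
outer S ctr [ 0.4929 -0.3151] len [0.1001 0.076  0.0989 0.0786] ang [ 148.3924   59.5749  -30.157  -119.559 ]
0 [[514.0, 141.0], [572.0, 93.0], [719.0, 155.0], [662.0, 205.0]]
0.01 [[515.0, 116.0], [574.0, 68.0], [722.0, 131.0], [664.0, 181.0]]
```

>>> step_arm(
  commands=[
    [-0.0088,0.0082,0,0,0,0],
    [0,0,0.025,0,0,0],
    [0,0,0.025,0,0,0],
    [0,0,0.018,0,0,0],
    [0,0,0.012,0,0,0],
    [0,0,0.006,0,0,0],
    [0,0,0,0,0,0],
    [0,0,0,0,0,0],
    [0,0,0,0,0,0],
  ],
)

```text
time: 16.5
ee_pos: [0.4965, -0.3157, 0.0859]
eef_rot: [0.865, 0.501, 0.001, 0.001]
ft_force: [-1.0, 0.7, -3.4]
width: 0.0158
```

Run:
```python
from h import *
goto(.4937,-.3155,.0755,60)
t=camera("top")[:,:,::-1];s=camera("side")[:,:,::-1]
cv2.imwrite('pics/s3.png',s);cv2.imwrite('pics/t3.png',t)
cr=lambda im,x,y,w,h,k:cv2.resize(im[y:y+h,x:x+w],None,fx=k,fy=k,interpolation=cv2.INTER_CUBIC)
cv2.imwrite('pics/f.png',np.hstack([cr(t,420,225,66,85,6),cr(s,334,92,66,85,6)]))
```

```text
t 16.5 at [ 0.4965 -0.3157  0.0859] yaw 60.18 w 0.0158 F [-1.   0.7 -3.4]
shift [-0.0012 -0.0026  0.0104] turn [ 0.0015 -0.0003  0.0032]
```

View pics/f.png

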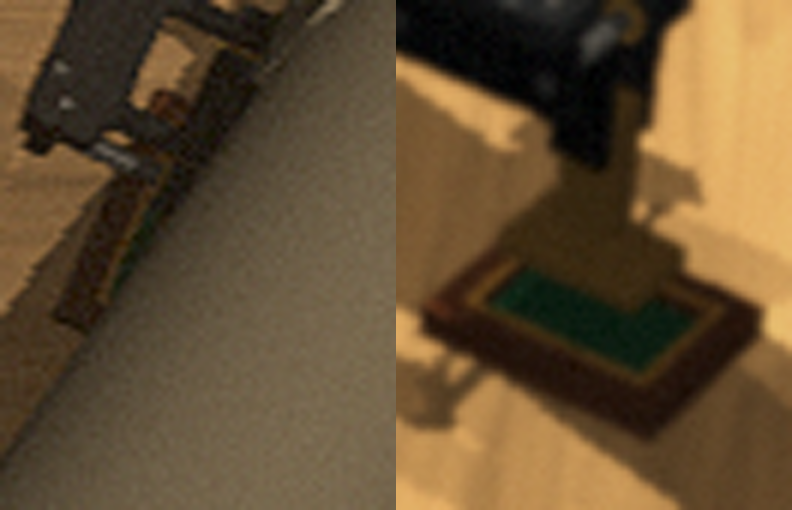

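Run:
```python
from h import *
np.set_printoptions(precision=4,suppress=True)
q=lambda u,v:(334+(u-396+.5)/6-.5,92+(v+.5)/6-.5)
a=np.radians(-30);ux=np.array([np.cos(a),np.sin(a)]);uy=np.array([-ux[1],ux[0]])
for (u,v),(i,j),z in(((633,312),(-1,1),.035),((685,267),(-1,-1),.035),((684,246),(-1,-1),.045),((496,248),(1,1),.035),((630,290),(-1,1),.045)):
    print((i,j),z,cast("side",q(u,v),z)[:2]-i*.03*ux-j*.018*uy)
# felt mask difference: brass/outer corners re-measured from wood/bright background edges in side0
im=cv2.imread('pics/side0.png'); g=im[120:170,330:402]; h=cv2.cvtColor(g,cv2.COLOR_BGR2HSV)
m=((g[:,:,2]<130)|((h[:,:,0]>45)&(h[:,:,0]<95))).astype(np.uint8); m=cv2.morphologyEx(m,3,np.ones((5,5)))
c=max(cv2.findContours(m,0,2)[0],key=cv2.contourArea)
print("silhouette",cv2.minAreaRect(c),(cv2.approxPolyDP(cv2.convexHull(c),2,True)[:,0]+[330,120]).tolist())
for n in(0,.014):
  print(n,[proj("side",np.r_[np.array([.494,-.315])+i*.05*ux+j*.038*uy,n]).round(1).tolist() for i,j in((1,1),(1,-1),(-1,-1),(-1,1))])
```

```text
(-1, 1) 0.035 [ 0.4962 -0.3204]
(-1, -1) 0.035 [ 0.497  -0.3175]
(-1, -1) 0.045 [ 0.4982 -0.3165]
(1, 1) 0.035 [ 0.4955 -0.3207]
(-1, 1) 0.045 [ 0.498  -0.3199]
silhouette ((35.63414764404297, 25.292682647705078), (52.102901458740234, 27.657840728759766), 24.775142669677734) [[338, 143], [359, 127], [393, 143], [394, 146], [377, 164], [338, 147]]
0 [[337.3, 148.4], [356.7, 131.5], [394.3, 148.6], [375.5, 166.5]]
0.014 [[337.5, 143.3], [357.1, 126.5], [394.9, 143.6], [376.0, 161.5]]
```

The top view is blocked by the arm. The side view shows the foot over the recess, front corner at crop (633,312). Relative to the dock it needs about -3 mm in x and +1 mm in y.

```bash
python3 -c "
from h import *
goto(.4935,-.3147,.0755,60)"
```

```text
t 16.6 at [ 0.4964 -0.3155  0.0857] yaw 60.19 w 0.0155 F [ 0.4  0.1 -3.2]
shift [-0.0008 -0.0029  0.0102] turn [ 0.0012 -0.0004  0.0033]
```

>>> step_arm(
  commands=[
    [-0.0008,-0.0029,0,0,0,0.003],
    [0,0,0.005,0,0,0],
    [0,0,0.005,0,0,0],
    [0,0,0,0,0,0],
    [0,0,0,0,0,0],
    [0,0,0,0,0,0],
    [0,0,0,0,0,0],
    [0,0,0,0,0,0],
  ],
)

```text
time: 17.4
ee_pos: [0.4931, -0.3147, 0.0751]
eef_rot: [0.866, 0.5, 0.0, 0.0]
ft_force: [0.8, 0.2, -3.5]
width: 0.0156
```

Run:
```python
from h import *
goto(.4935,-.3147,.0755,60)
s=camera("side")[:,:,::-1]
goto(.4935,-.3147,.0755,60)
cr=lambda im,x,y,w,h,k:cv2.resize(im[y:y+h,x:x+w],None,fx=k,fy=k,interpolation=cv2.INTER_CUBIC)
cv2.imwrite('pics/g.png',cr(s,330,95,72,72,8))
```

```text
t 17.4 at [ 0.4931 -0.3147  0.0751] yaw 60.0 w 0.0156 F [ 0.8  0.2 -3.5]
shift [ 0.0002  0.0003 -0.0004] turn [ 0.0002 -0.0001 -0.    ]
t 17.45 at [ 0.4931 -0.3146  0.0751] yaw 60.0 w 0.0156 F [-0.4  0.4 -4.2]
shift [ 0.0001  0.0004 -0.0004] turn [ 0.0001 -0.0001  0.    ]
```

View pics/g.png

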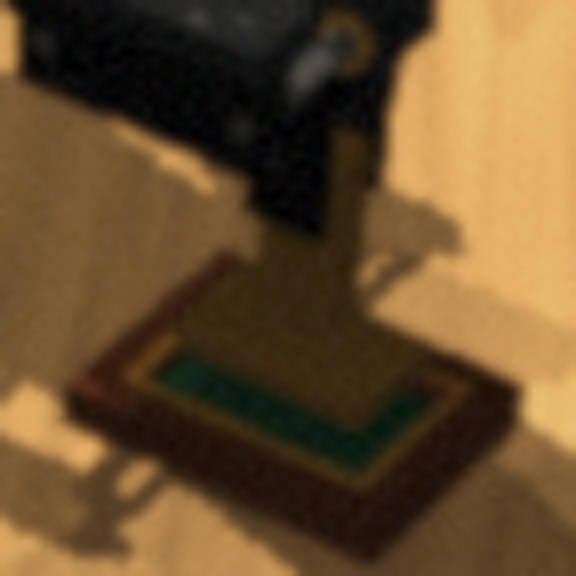

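Run:
```python
from h import *
np.set_printoptions(precision=4,suppress=True)
q=lambda u,v:(330+(u+.5)/8-.5,95+(v+.5)/8-.5)
a=np.radians(-30);ux=np.array([np.cos(a),np.sin(a)]);uy=np.array([-ux[1],ux[0]])
for (u,v),(i,j),z in(((360,427),(-1,1),.0245),((430,368),(-1,-1),.0245),((178,338),(1,1),.0245)):
    print("m",(i,j),cast("side",q(u,v),z)[:2]-i*.03*ux-j*.018*uy)
for (u,v),(i,j) in(((361,487),(-1,1)),((472,385),(-1,-1)),((128,376),(1,1))):
    print("brass",(i,j),cast("side",q(u,v),.014)[:2]-i*.0385*ux-j*.0265*uy)
for (u,v),(i,j),z in(((518,385),(-1,-1),.014),((375,565),(-1,1),0),((70,388),(1,1),.014),((232,250),(1,-1),.014)):
    print("outer",(i,j),cast("side",q(u,v),z)[:2]-i*.05*ux-j*.038*uy)
```

```text
m (-1, 1) [ 0.4922 -0.3193]
m (-1, -1) [ 0.4927 -0.3159]
m (1, 1) [ 0.4916 -0.3211]
brass (-1, 1) [ 0.4936 -0.3188]
brass (-1, -1) [ 0.4922 -0.3204]
brass (1, 1) [ 0.4928 -0.3193]
outer (-1, -1) [ 0.4954 -0.3178]
outer (-1, 1) [ 0.4921 -0.3196]
outer (1, 1) [ 0.4923 -0.3162]
outer (1, -1) [ 0.4909 -0.318 ]
```

In the side view the marker is at (0.492,-0.319) and the dock at (0.493,-0.319), so they agree within about 1 mm. The underside is about 10 mm above the rim. I'm handing in.

```bash
python3 -c "
from bench import *
print(close_job())"
```

```text
the job is handed in; nothing more can be done
None
```

I shut the gate on the largest gutter, carried the marker over the chips and handed the job in with it still held above the dock, at about 17.5 s. No verdict was reported.

**Gate:** I pinched the knob and swung the gate until the force rose to about 20 N against the stop. After I let go, both camera views showed it straight across the open end. I did not photograph it again after the carry, but nothing went near it.

**Marker:** It was gripped across its stem at 35 N.
- **Position:** In the last side view its centre was at about (0.492, -0.319) and the dock's at about (0.493, -0.319). Single corner readings scattered by 2–3 mm.
- **Height:** The underside was about 10 mm above the rim. I worked that out from the grasp height.
- **Angle:** The jaws were at 60.0°, which sets the marker's long side at -30°. The dock measured about -30°.
- **Load:** Wrist force was about -3.5 N, the marker's weight alone, so it was not resting on anything.

**Disagreements and limits:**
- The top and side cameras differed by 2–4 mm in y on absolute positions, so I centred mainly by comparing the marker with the dock within the side view.
- The arm blocked the top view over the dock, so centring was not confirmed from above.
- I did not re-check the cup, ball or chip at the end. I planned the paths to stay clear of them.

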